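# Slide the side core home in the mould and lock it

### The arm

A 6-joint arm with a two-finger parallel gripper is mounted at the origin on the work surface. World frame = base frame: x ahead of the robot, y to its left, z up, the work surface at z = 0. Lengths are in mm, angles in rad, forces in N, time in s.
With the tool pointing down it reaches from about 350 to 775 mm from the base axis. Payload 7.3 kg.
Tool frame: the origin (TCP) lies at the centre of the arm's flange, where the gripper is bolted on; the fingertips stand 178 mm ahead of it and the grasp point (between the pads) lies 159 mm ahead of it; z points along the fingers, y is the line along which they close (so a half turn about z gives the same grasp; the last joint's range is limited). The gripper opens to 92 mm and grips with 3 to 60 N. Pads are 19 mm wide; open, the fingers measure 130 mm over their backs; the gripper's body (75 mm by 190 mm) begins 47 mm behind the grasp point.
Start: joints at [-1.395, 0.342, 1.524, -0, 1.275, -0.146], TCP at [166.064, -498.047, 404.741] pointing down, gripper open.
Joint ranges: [-2.53, 2.53], [-0.77, 2.02], [0.04, 2.7], [-1, 4.14], [0.28, 2.66], [-3.11, 3.11]. Speed limits (rad/s): [2.57, 2.57, 3.14, 3.14, 3.14, 3.14].

### API

Orientations are given as [roll, pitch, yaw] about the fixed x, y, z axes, in that order (R = Rz(yaw) Ry(pitch) Rx(roll)).
In Python, from plant import * gives the robot as it stands. The module is installed in compiled form; this text tells all that it offers.
- The arm moves only by the shell command python3 -m inch 'ROWS'. ROWS is JSON, a list of rows, each a list of 5 numbers: the shift along the tool's x, y, z in m, then the turn about the tool's z in rad, then the opening, from 0 (shut) to 1 (fully open). In form: [[tx, ty, tz, spin, claw], ...]. A call has 1 to 8 rows; each row is the pose to reach, as a shift and turn from the pose commanded when the call began, along the tool's axes at that moment; what a row does not reach only later rows make up. A row lasts 1/12 s, in which the tool goes at most 41.7 mm and 7.16 degrees, less where a joint would pass 70% of its speed; a pose out of reach is approached as far as the arm can. A call with a gripper value outside its range is refused whole. The fingers move at their own pace and stop on an object; the grip force is fixed at half the most. Time passes only in rows, so rows that repeat a pose let the fingers close. It gives the time, the measured TCP pose, the force, the opening and the grip force at its end, in the units of the state.
- get_obs(): the state, without advancing time (a new reading comes with each control period).
- capture(name): name is "scene" or "top" or "wrist"; returns a dict with "color" (480x640x3 uint8, red, green, blue), "intrinsics" (3x3 intrinsics, pixels), "distortion" ([k1, k2, p1, p2, k3] as OpenCV has them; the pictures are not rectified), "pose" (4x4, takes a point from camera to world coordinates). Camera axes: x right, y down, z forward; pixel columns grow to the right and rows downward; lengths in mm; the calibration is good to about 2 mm. A picture is of the moment at which its call begins. There is no depth.
- close_job(): hands the job in; it is judged then, once.
Trained networks look in a picture, given as the dict that the camera call returned (one of the last four; its "shot" number tells which), for a name from the list of things; names that differ only in an ending like _2 or _b are one class to them, and where a whole thing is asked for, a point or a joint stands for the part that bears it (a point fixed in the world has none). Each returns a list of dicts, best first, with "conf" (0 to 1); they miss things now and then, are a little off and sometimes report something else, mostly with a low value. They report only what shows in the picture. A call takes as long as a camera call. They do not tell look-alikes from the thing itself.
- look_for(picture, target): "rect" ([centre column, centre row, width, height] in pixels, round what is visible of it).
- trace(picture, target): "pixels" (480x640 bool, what is visible of it) and "rect" ([centre column, centre row, width, height] in pixels, round what is visible of it).
- tip_of(picture, target): "centre" ([column, row] in pixels: a listed point, or the origin of a listed thing).
The state is a dict: "time": time; "joint_positions": joint angles; "dq": joint speeds; "tau": joint torques, N m; "tool_pos": TCP position; "tcp_rot": TCP orientation; "contact_force": force on the tool from outside, world axes, zero at the start; "moment": the same for the moment, N m; "grip_width": finger opening in mm; "finger_force": force on a finger pad.
Only numpy, scipy, OpenCV 4.12 (cv2) and the standard library are available. Lean on these libraries where they do the work, as an engineer would, in place of code of your own. Each camera call takes 0.05 s, during which the arm holds its last target. There are 200 camera calls.

### The job

Fit the loose aluminium slide into the mould half: enter it nose first and upright between the two guide rails at their open end, with its flanges under the rail lips, and run it under the raised top plate until it is fully home against the stop with its nose out through the gap. Then press the sprung lock lever at the side of the mould down until it clicks and stays down by itself. Leave the other things on the bench and on the mould where they are.

Things in the scene. Friction and masses are not known exactly. Their poses are not given: they have to be found in the camera images.
- mould: Mould half, fixed on the bench: steel plate 320 long (x) x 240 wide (y) x 40 thick. Origin under its centre, x along the slide's travel from the open mouth to the stop, z up; top face at z = 40 (mould frame, mm). Bare from x = -160 to -57 but for a bush and a hex key near its sides.
- mouth (a point): Middle of the mouth between the rails, on the plate: mould frame (-30, 0, 40), axes as the mould's. Two dark rails run from x = -30 to 125: walls from y = +-38 (inner face) to +-52, 22 high, their lips reach in to y = +-23 at 14 to 22 above the plate. The +y rail is cut open at x = 33 to 57. Lead-in wings widen the mouth from x = -30 to -57.
- stop (a point): Foot of the stop's front face, midway: mould frame (125, 0, 40). Two posts 42 high, 18 thick, with a gap 32 wide between them for the nose.
- top_plate (a point): Middle of the lower edge, on the mouth's side, of the raised steel top plate: mould frame (5, 0, 135), i.e. 95 above the mould plate. It is 10 thick and covers x = 5 to 140, y = +-90, on four leader pins of 20 diameter at x = 16 and 124, y = +-78.
- slide: The loose slide, bare aluminium, 0.5 to 0.85 kg: foot 100 long (x) x 70 wide (y) x 12 thick, on it a block 100 long x 40 wide up to a total height of 60, and a nose at the +x end. Origin at the centre of the foot's underside, x to the nose, z up. The foot's edges are the flanges: in the rails it has 3 mm play each side and 2 mm under the lips.
- slide_nose (a point): Middle of the end face of the slide's nose (20 x 20 in section, 30 long): slide frame (80, 0, 32); axes as the slide's.
- notch (a point): Middle of the notch in the slide's +y flange, 22 long (x) and 13 deep, for the lever's tooth (12 wide): slide frame (-30, 35, 6).
- slide_home (a point): Where the slide's origin is when it is home: mould frame (75, 0, 40). Its rear face is then at x = 25, 20 inside the top plate's edge.
- nose_home (a point): Where the middle of the nose's end face is when the slide is home, 12 past the stop's far face: mould frame (155, 0, 72); axes as the mould's.
- lock_lever (a joint): Angle of the steel lock lever, rad: 0 raised (29 degrees up), 0.5 down level. Sprung upwards; past about 0.4 a detent pulls it down and holds it; about 5 N on the pad. Hinge along the mould's x axis at mould frame (45, 50, 74), arm to +y. Its tooth enters the slide's notch; with the slide short of home it cannot go down.
- lever_pad (a point): Middle of the top face of the lever's square 30 x 30 pad, 10 thick, 80 from the hinge. In the mould frame about (45, 118, 117) raised, (45, 130, 79) down. Axes turn with the lever (raised: as the mould's).
- bush: Brass bush, 32 diameter, 30 high, standing on the mould plate; bystander. Origin under its centre.
- hex_key: Hex key, 100 x 28, 8 thick, lying on the mould plate; bystander. Origin under the middle of its long leg.
- parallel: Plain steel bar 150 x 22 x 40 high; bystander. Origin under its centre.
- spray_can: Spray can, 66 diameter, 200 high, standing; bystander. Origin under its centre.
- screwdriver: Screwdriver with wooden handle, lying; bystander. Origin near its middle.
- parts_tray: Clear tray 200 x 150 x 60; bystander. Origin under its centre.
- spool: Copper spool, 50 diameter, 44 high; bystander. Origin under its centre.
Mind the look-alikes: they are no part of the job. Of the things shaped like the slide, the aluminium one is meant.

How it is judged:
By the outcome, as a careful person would: the job done as asked, in the order asked, and still so for the second after the job is handed in, with the robot touching nothing.
It also fails if it takes over 64 s, if anything falls off the work surface, if the arm or the gripper's body presses on something with over 40 N, if the wrist force passes 120 N, or if a joint passes its speed limit or range.

## Working session

There is one attempt and no reset: what is moved stays moved. The work goes in short steps, Python scripts to look and compute and a shell command to move; the robot and the scene stay as the last step left them, time stands still between calls to the robot, and variables do not carry over. Pictures are saved under pics/ and viewed, at most 10 in all, crops included, and the job is handed in when it is done.

```bash
mkdir -p pics
cat > h.py <<'E'
from plant import *
import numpy as np, cv2, json
from scipy.spatial.transform import Rotation as Rn
def ray(p,uv):
    u=cv2.undistortPoints(np.array([[uv]],float),np.array(p["intrinsics"]),np.array(p["distortion"]))[0,0]
    T=np.array(p["pose"]); return T[:3,3],T[:3,:3]@np.array([u[0],u[1],1.])
def atz(p,uv,z):
    o,d=ray(p,uv); return o+d*(z-o[2])/d[2]
def proj(p,X):
    T=np.linalg.inv(np.array(p["pose"])); 
    return cv2.projectPoints(np.array(X,float).reshape(-1,1,3),cv2.Rodrigues(T[:3,:3])[0],T[:3,3],np.array(p["intrinsics"]),np.array(p["distortion"]))[0][:,0]
def save(p,n): cv2.imwrite("pics/"+n,p["color"][:,:,::-1])
E
python3 - <<'E'
from h import *
import numpy as np
np.set_printoptions(precision=1,suppress=True)
ps={n:capture(n) for n in("scene","top")}
a=np.vstack([ps["scene"]["color"],ps["top"]["color"]]) 
for n in ps: save(ps[n],n+"0.png"); print(n,np.array(ps[n]["pose"])[:3,3])
for n in ps:
  for t in["mould","mouth","stop","top_plate","slide","slide_nose","notch","slide_home","lever_pad","bush","hex_key"]:
    for r in tip_of(ps[n],t)[:3]: print(n,t,round(r["conf"],2),np.array(r["centre"]),atz(ps[n],r["centre"],{"mouth":40,"stop":40,"top_plate":135,"slide_nose":32,"notch":6,"slide_home":40,"lever_pad":117,"bush":40,"hex_key":40}.get(t,0)))
print(get_obs())
E
```

```text
scene [1435.1 -122.4 1522.6]
top [ 301.1 -110.  1436.6]
scene mould 0.7 [375.9 274.2] [574.4  81.4   0. ]
scene mouth 0.86 [367.4 264.6] [556.1  49.6  40. ]
scene mouth 0.71 [453.4 222.7] [387.7 395.   40. ]
scene stop 0.97 [413.6 265.6] [568.6 214.6  40. ]
scene top_plate 0.78 [383.9 252.4] [567.1  99.1 135. ]
scene slide 0.77 [234.8 200.4] [ 205. -455.    0.]
scene slide 0.69 [168.  243.8] [ 404.8 -702.3    0. ]
scene slide 0.68 [265.4 264.6] [ 514.7 -321.1    0. ]
scene slide_nose 0.66 [179.8 246.1] [ 439.  -642.9   32. ]
scene slide_nose 0.62 [225.1 213.5] [ 294.4 -481.9   32. ]
scene slide_nose 0.59 [271.8 240.8] [ 431.5 -295.8   32. ]
scene notch 0.81 [167.8 229.4] [ 340.7 -710.7    6. ]
scene notch 0.77 [288.6 219.8] [ 318.4 -235.1    6. ]
scene notch 0.58 [250.1 202.5] [ 224.1 -390.7    6. ]
scene slide_home 0.59 [396.7 265.3] [564.3 154.1  40. ]
scene slide_home 0.16 [366.7 267.3] [567.2  46.1  40. ]
scene lever_pad 0.59 [385.4 226.2] [445.6 119.6 117. ]
scene lever_pad 0.23 [200.1 272.5] [ 606.9 -528.5  117. ]
scene bush 0.63 [335.2 243.8] [461.6 -60.8  40. ]
scene bush 0.4
[... 777 characters left out ...]

top notch 0.97 [402.1 252.5] [ 460.9 -350.9    6. ]
top notch 0.87 [420.9 334.2] [ 220.1 -397.2    6. ]
top notch 0.84 [520.5 286.1] [ 357.  -696.2    6. ]
top lever_pad 0.71 [235.4 254.1] [449.4 128.6 117. ]
top bush 0.58 [301.4 245.3] [481.8 -50.8  40. ]
top hex_key 0.62 [282.8 185.4] [662.8   3.7  40. ]
{'time': 1.2, 'joint_positions': array([-1.4,  0.3,  1.5,  0. ,  1.3, -0.1]), 'dq': array([ 0.,  0.,  0.,  0., -0., -0.]), 'tau': array([ -0. , -43.1, -24.4,   0.1,   0. ,  -0. ]), 'tool_pos': array([ 166.1, -498.1,  404.8]), 'tcp_rot': array([3.1, 0. , 0.3]), 'contact_force': array([ 0.2, -0.8, -0. ]), 'moment': array([-0., -0.,  0.]), 'finger_force': 0.0, 'grip_width': 91.7449439684991}
```

View pictures.

View pics/top0.png

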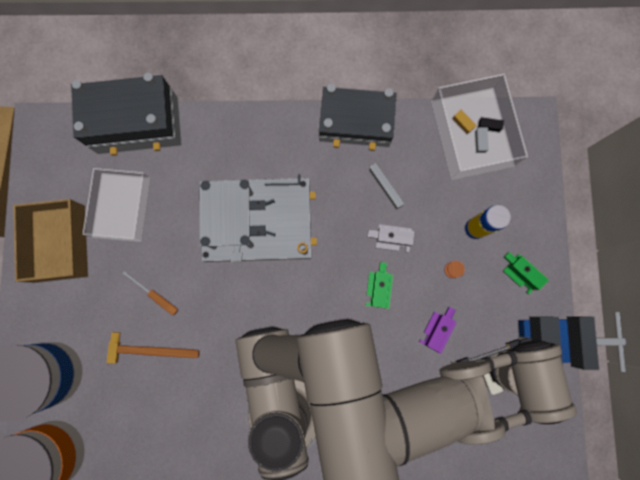

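View pics/scene0.png

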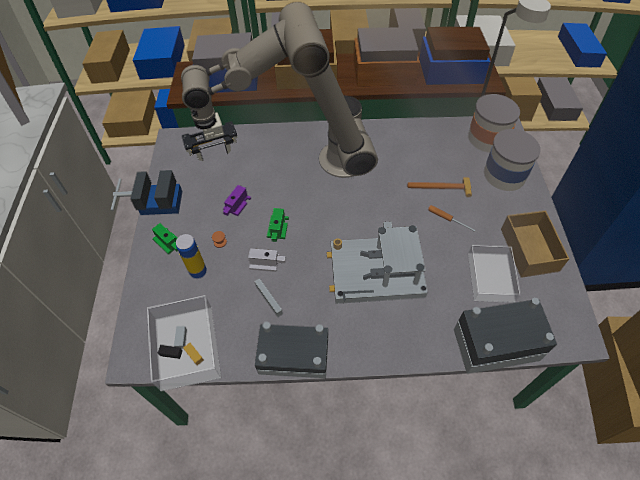

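The aluminium slide lies at top-view (397,237), nose pointing left (world +y). The mould is at (257,221), with its mouth on the right and the lever towards the robot. The coloured slides are look-alikes. Next I move above the slide and measure with the wrist camera.

```bash
cat >> h.py <<'E'
def rel(X,yaw):
    "row numbers to reach TCP X (mm), tool yaw (rad) from the measured pose"
    o=get_obs(); R=Rn.from_euler("xyz",o["tcp_rot"]).as_matrix()
    d=R.T@(np.array(X,float)-o["tool_pos"])/1000
    s=-(yaw-np.arctan2(R[1,0],R[0,0])); s=(s+np.pi)%(2*np.pi)-np.pi
    print("rel",d.round(4),"spin",round(s,4),"n",np.ceil(max(np.linalg.norm(d)/.0417,abs(s)/.125)))
E
python3 - <<'E'
from h import *
o=get_obs(); print(o["tcp_rot"],o["tool_pos"],o["time"])
p=capture("wrist");T=np.array(p["pose"]);R=Rn.from_euler("xyz",o["tcp_rot"]).as_matrix()
print((R.T@(T[:3,3]-o["tool_pos"])).round(1),(R.T@T[:3,:3]).round(3),p["intrinsics"])
rel([500,-330,405],1.45)
E
```

```text
[3.14142441e+00 1.80180518e-05 3.21777404e-01] [ 166.0629723  -498.05455247  404.76658083] 1.2
[72.8  0.4 18.7] [[ 0.001 -0.963 -0.269]
 [ 1.     0.001 -0.   ]
 [ 0.    -0.269  0.963]] [[356.22669302   0.         321.21598916]
 [  0.         356.22669302 237.42595066]
 [  0.           0.           1.        ]]
rel [ 3.70e-01 -5.38e-02 -3.00e-04] spin -1.1282 n 10.0
```

```bash
python3 -m inch '[[0.04,-0.006,0,-0.12,1],[0.08,-0.012,0,-0.24,1],[0.12,-0.018,0,-0.36,1],[0.16,-0.024,0,-0.48,1],[0.2,-0.03,0,-0.6,1],[0.24,-0.036,0,-0.72,1],[0.28,-0.042,0,-0.84,1],[0.32,-0.048,0,-0.96,1]]'; python3 -m inch '[[0.028,0.039,0,-0.12,1],[0.028,0.039,0,-0.168,1],[0.028,0.039,0,-0.168,1]]'
python3 - <<'E'
from h import *
o=get_obs(); print(o["tcp_rot"],o["tool_pos"],o["time"])
p=capture("wrist"); save(p,"w1.png")
for t,z in[("slide",0),("slide_nose",32),("notch",6)]:
  for r in tip_of(p,t)[:2]: print(t,round(r["conf"],2),np.round(r["centre"],1),atz(p,r["centre"],z).round(1))
m=trace(p,"slide")
for r in m[:2]: print(r["conf"],r["rect"])
rel([500,-330,405],1.45)
E
```

```text
time: 1.92
tool_pos: [456.1, -350.0, 404.9]
tcp_rot: [3.141, 0.0, 1.288]
contact_force: [-0.5, -1.2, 0.5]
grip_width: 91.4
finger_force: 0.0
time: 2.17
tool_pos: [502.1, -333.9, 404.1]
tcp_rot: [-3.141, -0.0, 1.456]
contact_force: [-0.1, -0.4, 0.5]
grip_width: 91.5
finger_force: 0.0
[-3.14147481e+00 -3.73984199e-04  1.45552716e+00] [ 502.05070739 -333.93658897  404.08374943] 2.1667
slide 0.83 [174.2 173.8] [ 349.1 -280.     0. ]
slide 0.63 [319.5 195.6] [ 502.  -321.8    0. ]
slide_nose 0.87 [325.8 119. ] [ 517.1 -245.    32. ]
slide_nose 0.68 [242.3 175.9] [ 429.4 -288.6   32. ]
notch 0.97 [145.8 136.9] [ 330.2 -238.9    6. ]
notch 0.83 [286.5 227. ] [ 462.2 -351.1    6. ]
0.84 [170.1, 173.1, 151.1, 68.0]
0.6 [323.2, 191.3, 68.6, 140.2]
rel [ 0.0065  0.0005 -0.0001] spin -0.0032 n 1.0
```

View pics/w1.png

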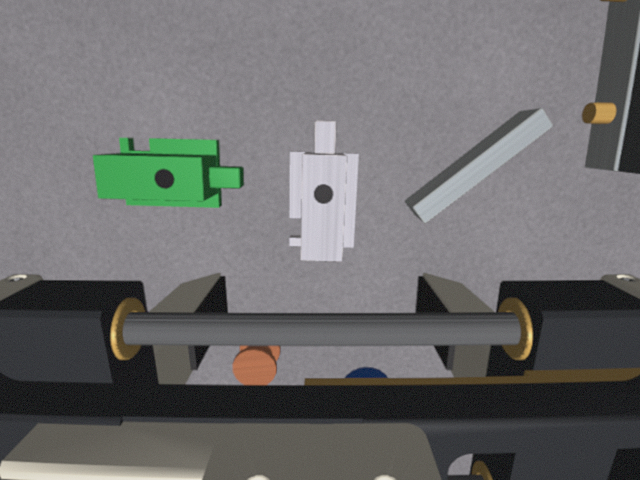

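```bash
cat >> h.py <<'E'
from scipy.optimize import least_squares
def fit(p,pts,x0):
    "pts: list of (model xyz, uv); fits x,y,yaw with z plane fixed at x0[3]"
    M=np.array([a for a,b in pts],float); U=np.array([b for a,b in pts],float)
    def W(q): return np.c_[M[:,:2]@np.array([[np.cos(q[2]),np.sin(q[2])],[-np.sin(q[2]),np.cos(q[2])]])+q[:2],M[:,2]+x0[3]]
    r=least_squares(lambda q:(proj(p,W(q))-U).ravel(),x0[:3],x_scale=[10,10,.1],loss="soft_l1")
    print("fit",r.x.round(3),"res",r.fun.reshape(-1,2).round(1).tolist()); return r.x
E
python3 - <<'E'
from h import *
p=capture("wrist")
c=p["color"][100:275,270:375]; cv2.imwrite("pics/c1.png",cv2.resize(c[:,:,::-1],None,fx=3.4,fy=3.4,interpolation=cv2.INTER_CUBIC))
q=fit(p,[((-50,20,60),(301,261)),((-50,-20,60),(343,261)),((50,20,60),(304,153)),((50,-20,60),(345,154)),((50,35,12),(291,152)),((50,-35,12),(358,155)),((80,10,42),(316,122)),((80,-10,42),(335,122))],[500,-325,1.5,0])
E
```

```text
fit [ 501.969 -329.259    1.421] res [[0.3, -0.6], [-0.4, 0.4], [-1.4, 1.7], [2.2, 1.9], [-0.7, 0.2], [0.6, -1.0], [-1.2, -1.1], [1.5, -0.5]]
```

View pics/c1.png

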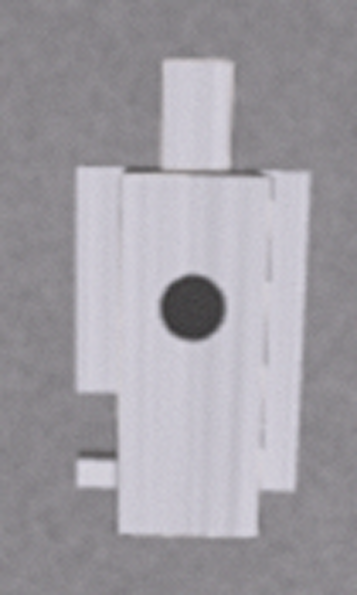

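Run:
```python
from h import *
p=capture("wrist")
q=fit(p,[((-50,20,60),(305,257)),((-50,-20,60),(345.6,257.4)),((50,20,60),(306.5,151.8)),((50,-20,60),(349.4,151.8)),((50,35,12),(292.6,149.1)),((50,-35,12),(361.2,150.6)),((-50,35,12),(292.6,243.2)),((-50,-35,12),(356.8,244.4)),((80,10,42),(317.9,117.4)),((80,-10,42),(338.8,117.6))],[500,-325,1.5,0])
u=np.array([np.cos(q[2]),np.sin(q[2])]); g=q[:2]-28*u; print(g,get_obs()["time"],get_obs()["tool_pos"])
# TCP grasp height: grasp at slide z=45
rel([*g,280],q[2]); rel([*g,159+45],q[2])
```

```text
fit [ 505.355 -326.439    1.428] res [[-0.4, 0.3], [0.4, 0.7], [-1.1, -0.7], [0.8, 0.2], [0.2, 0.1], [-0.0, -0.0], [0.3, -0.3], [-0.1, -0.3], [-0.5, -0.1], [0.3, 0.2]]
[ 501.36766172 -354.15332982] 2.5167 [ 498.79217626 -336.37866003  405.03401842]
rel [-0.0173  0.0047  0.125 ] spin 0.0193 n 4.0
rel [-0.0173  0.0047  0.201 ] spin 0.0193 n 5.0
```

```bash
python3 -m inch '[[0.012,0.005,0.04,0.02,1],[0.013,0.005,0.08,0.02,1],[0.013,0.005,0.12,0.02,1],[0.013,0.005,0.16,0.02,1],[0.013,0.005,0.19,0.02,1],[0.013,0.005,0.2,0.02,1],[0.013,0.005,0.2,0.02,1]]'
python3 - <<'E'
from h import *
u=np.array([np.cos(1.428),np.sin(1.428)]); rel([*(np.array([505.4,-326.4])+2*u),205],1.428)
E
```

```text
time: 3.1
tool_pos: [505.3, -323.3, 202.4]
tcp_rot: [-3.137, -0.003, 1.428]
contact_force: [0.0, -0.3, 0.5]
grip_width: 91.6
finger_force: 0.0
rel [-0.001   0.0005 -0.0026] spin 0.0004 n 1.0
```

```bash
python3 -m inch '[[0,0,0,0,0.2],[0,0,0,0,0.2],[0,0,0,0,0.2],[0,0,0,0,0.2],[0,0,0,0,0.2],[0,0,0,0,0.2],[0,0,0,0,0.2],[0,0,0,0,0.2]]'; python3 -m inch '[[0,0,0,0,0.2],[0,0,-0.03,0,0.2],[0,0,-0.06,0,0.2],[0,0,-0.1,0,0.2],[0,0,-0.14,0,0.2],[0,0,-0.17,0,0.2],[0,0,-0.17,0,0.2],[0,0,-0.17,0,0.2]]'
python3 - <<'E'
from h import *
rel([560,-60,375],1.5708)
E
```

```text
time: 3.77
tool_pos: [506.3, -323.3, 204.9]
tcp_rot: [-3.142, 0.0, 1.43]
contact_force: [-9.4, 0.8, 4.7]
grip_width: 42.9
finger_force: 3.8
time: 4.43
tool_pos: [506.3, -323.2, 374.9]
tcp_rot: [3.14, 0.001, 1.43]
contact_force: [-0.6, -0.1, -8.2]
grip_width: 40.0
finger_force: 30.0
rel [ 0.2681  0.0162 -0.0003] spin -0.1409 n 7.0
```

```bash
python3 -m inch '[[0.036,0.002,0,-0.02,0.2],[0.076,0.004,0,-0.04,0.2],[0.116,0.006,0,-0.06,0.2],[0.156,0.008,0,-0.08,0.2],[0.196,0.01,0,-0.1,0.2],[0.236,0.012,0,-0.12,0.2],[0.26,0.014,0,-0.14,0.2],[0.268,0.016,0,-0.14,0.2]]';python3 -m inch '[[0,0,0,0,0.2],[0,0,0,0,0.2]]'
python3 - <<'E'
from h import *
o=get_obs(); print(o["tcp_rot"],o["tool_pos"],o["contact_force"])
p=capture("wrist"); save(p,"w2.png")
for t,z in[("mouth",40),("stop",40),("top_plate",135),("mould",0),("lever_pad",117),("slide_nose",250)]:
  for r in tip_of(p,t)[:1]: print(t,round(r["conf"],2),np.round(r["centre"],1),atz(p,r["centre"],z).round(1))
E
```

```text
time: 5.1
tool_pos: [559.4, -56.0, 370.9]
tcp_rot: [-3.135, -0.003, 1.575]
contact_force: [1.0, -0.5, -7.0]
grip_width: 39.7
finger_force: 30.0
time: 5.27
tool_pos: [559.6, -60.1, 372.1]
tcp_rot: [-3.137, -0.0, 1.571]
contact_force: [0.8, -0.4, -6.2]
grip_width: 39.7
finger_force: 30.0
[-3.13682254e+00 -3.66054150e-04  1.57064977e+00] [559.57943193 -60.12186511 372.08950536] [ 0.75776013 -0.37891245 -6.20628283]
mouth 0.93 [325.7  87.5] [562.1  52.8  40. ]
stop 0.18 [322.3 125.1] [559.3  23.   40. ]
top_plate 0.31 [319.9 276.9] [558.1 -75.8 135. ]
mould 0.73 [326.8  58.2] [563.3  83.2   0. ]
lever_pad 0.27 [326.2  88. ] [561.9  42.5 117. ]
slide_nose 0.6 [320.2 124.3] [559.2  15.8 250. ]
```

View pics/w2.png

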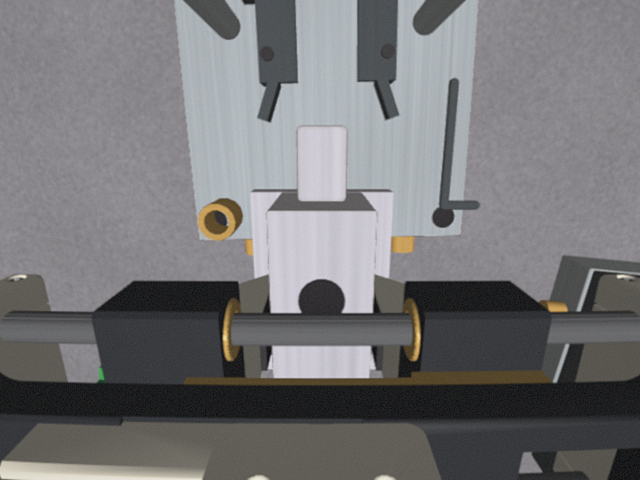

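Run:
```python
from h import *
p=capture("wrist"); save(p,"w2b.png")
g=cv2.resize(p["color"][50:260,170:490],None,fx=2.5,fy=2.5,interpolation=cv2.INTER_CUBIC)[:,:,::-1]; cv2.imwrite("pics/c2.png",g)
q=fit(p,[((-160,120,40),(200,240)),((-160,-120,40),(461,235)),((-30,52,62),(260,82)),((-30,23,62),(297,82)),((-30,-23,62),(358,81)),((-30,-52,62),(396,81))],[563,84,1.57,0])
# slide in hand: bottom height h unknown ~ TCP-205
o=get_obs();print(o["tool_pos"])
fit(p,[((80,10,42),(298,126)),((80,-10,42),(347,126)),((50,35,12),(253,191)),((50,-35,12),(391,190)),((50,20,60),(269,209)),((50,-20,60),(376,209))],[560,-60,1.57,o["tool_pos"][2]-205])
```

```text
fit [564.975  83.34    1.589] res [[0.2, -0.6], [-1.5, -0.6], [0.4, 1.3], [1.0, 0.3], [-0.1, 0.1], [-0.5, -0.5]]
[559.72944493 -60.91504059 374.67972374]
fit [560.973 -63.85    1.573] res [[-1.5, -1.1], [1.1, -1.4], [-1.9, 0.2], [2.7, 0.5], [-1.7, 1.0], [2.2, 0.6]]
```

View pics/c2.png

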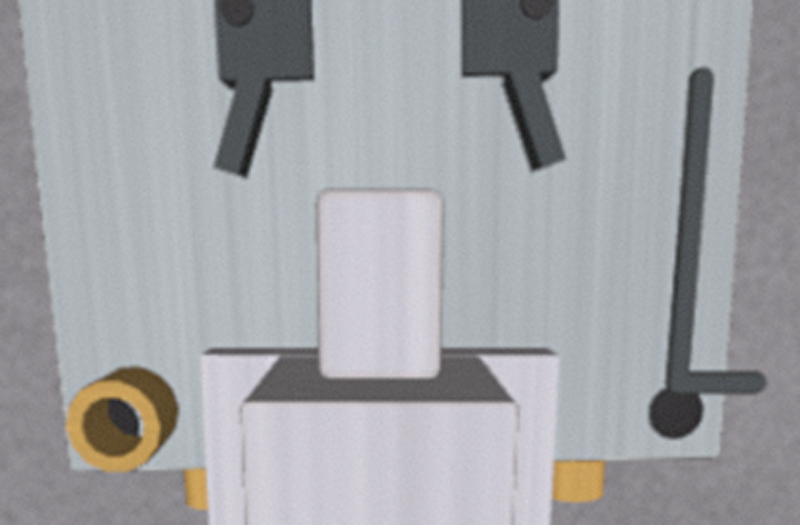

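Run:
```python
from h import *
p=capture("wrist")
fit(p,[((-160,120,40),(198.8,238)),((-160,-120,40),(457.2,232.8)),((-30,23,62),(295.2,81.6)),((-30,-23,62),(354.4,80)),((-30,52,62),(257,82)),((-30,-52,62),(392.8,79))],[563,84,1.57,0])
o=get_obs();print(o["tool_pos"],o["tcp_rot"],o["contact_force"])
for dz in(0,4,8):fit(p,[((80,10,42),(297.6,125.2)),((80,-10,42),(346.4,125.2)),((50,35,12),(251.2,191.2)),((50,-35,12),(392.8,191.2)),((50,20,60),(268,210.8)),((50,-20,60),(376.4,210.8))],[560,-60,1.57,o["tool_pos"][2]-205+dz])
```

```text
fit [562.591  84.458   1.592] res [[-0.8, 0.7], [0.3, 0.2], [-0.2, -0.5], [0.4, -0.3], [0.4, 0.2], [-0.3, -0.0]]
[559.75329855 -60.73918765 374.75654475] [3.14144581e+00 1.42371299e-04 1.56883618e+00] [ 0.66915294  0.40897433 -7.28470169]
fit [560.61  -63.924   1.569] res [[-1.3, 0.2], [1.5, 0.2], [-0.5, 0.2], [0.4, 0.2], [-1.2, -0.3], [1.2, -0.3]]
fit [560.578 -63.484   1.569] res [[-2.0, -1.3], [2.2, -1.3], [-2.2, 0.5], [2.0, 0.5], [-3.0, 0.7], [2.9, 0.7]]
fit [560.556 -62.865   1.569] res [[-2.9, -3.5], [3.0, -3.5], [-3.9, 0.4], [3.7, 0.4], [-5.0, 1.2], [4.8, 1.2]]
```

Run:
```python
from h import *
rel([564.4,-37.5,255],1.592)
```

```text
rel [0.0233 0.0046 0.1198] spin -0.0232 n 3.0
```

```bash
python3 -m inch '[[0.023,0.0046,0.03,-0.023,0.2],[0.023,0.0046,0.06,-0.023,0.2],[0.023,0.0046,0.09,-0.023,0.2],[0.023,0.0046,0.112,-0.023,0.2],[0.023,0.0046,0.12,-0.023,0.2],[0.023,0.0046,0.12,-0.023,0.2],[0.023,0.0046,0.12,-0.023,0.2],[0.023,0.0046,0.12,-0.023,0.2]]'
python3 - <<'E'
from h import *
rel([564.4,-37.5,245],1.592)
p=capture("wrist"); save(p,"w3.png"); cv2.imwrite("pics/c3.png",cv2.resize(p["color"][0:240,160:480],None,fx=2.5,fy=2.5,interpolation=cv2.INTER_CUBIC)[:,:,::-1])
E
```

```text
time: 6.38
tool_pos: [565.3, -37.5, 256.6]
tcp_rot: [3.138, 0.001, 1.593]
contact_force: [-0.6, 0.5, -6.1]
grip_width: 40.0
finger_force: 30.0
rel [-0.     -0.0009  0.0116] spin 0.0006 n 1.0
```

View pics/c3.png

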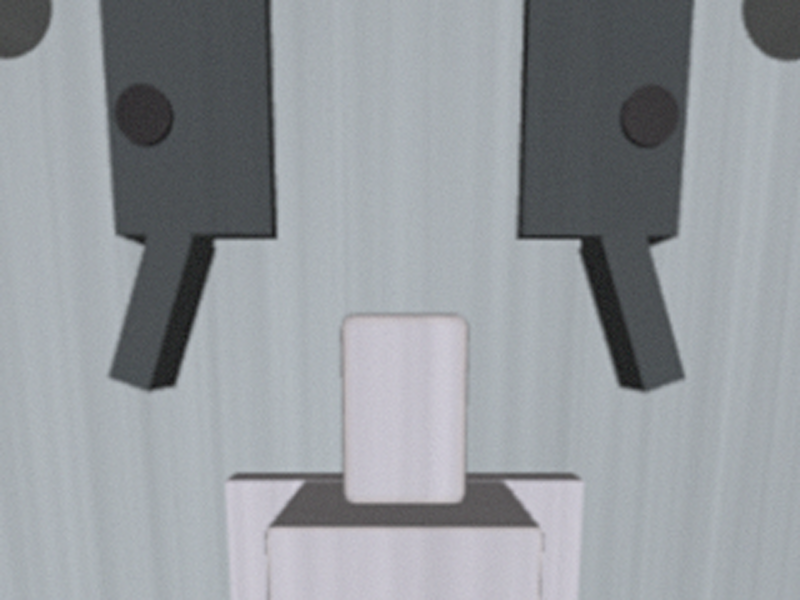

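```bash
python3 -m inch '[[0,-0.0008,0.004,0,0.2],[0,-0.0008,0.008,0,0.2],[0,-0.0008,0.008,0,0.2],[0,-0.0008,0.008,0,0.2]]'; python3 -m inch '[[0,0,0.001,0,0.2],[0,0,0.001,0,0.2],[0,0,0.001,0,0.2]]'; python3 -c "
from h import *
p=capture('wrist'); save(p,'w4.png'); rel([564.4,-37.5,245],1.592)"
```

```text
time: 6.77
tool_pos: [563.5, -37.2, 246.6]
tcp_rot: [-3.141, -0.0, 1.593]
contact_force: [0.9, 0.6, -6.6]
grip_width: 39.6
finger_force: 30.0
time: 7.02
tool_pos: [563.7, -37.2, 245.7]
tcp_rot: [-3.142, 0.0, 1.593]
contact_force: [-0.4, -0.3, -6.0]
grip_width: 39.9
finger_force: 30.0
rel [-0.0003  0.0007  0.0007] spin 0.0008 n 1.0
```

```bash
for i in 1 2 3; do python3 -m inch '[[0,0,0.0007,0,0.2],[0,0,0.0007,0,0.2]]' | egrep 'tool_pos|contact'; done
```

```text
tool_pos: [563.8, -37.2, 245.2]
contact_force: [-0.4, 0.6, -7.1]
tool_pos: [563.8, -37.3, 245.0]
contact_force: [-1.7, -1.2, 0.8]
tool_pos: [563.8, -37.4, 244.8]
contact_force: [-4.3, -1.8, 5.9]
```

```bash
python3 -m inch '[[0,0,-0.0008,0,0.2],[0.008,0,-0.0008,0,0.2],[0.016,0,-0.0008,0,0.2],[0.024,0,-0.0008,0,0.2],[0.032,0,-0.0008,0,0.2],[0.040,0,-0.0008,0,0.2],[0.046,0,-0.0008,0,0.2],[0.046,0,-0.0008,0,0.2]]'; python3 -m inch '[[0.006,0,0,0,0.2],[0.012,0,0,0,0.2],[0.016,0,0,0,0.2],[0.016,0,0,0,0.2]]'
python3 -c "
from h import *
p=capture('wrist'); save(p,'w5.png'); cv2.imwrite('pics/c5.png',cv2.resize(p['color'][0:280,120:520],None,fx=2,fy=2)[:,:,::-1])"
```

```text
time: 8.23
tool_pos: [562.9, 10.2, 244.9]
tcp_rot: [3.14, -0.0, 1.594]
contact_force: [1.4, 1.3, 3.3]
grip_width: 40.1
finger_force: 30.0
time: 8.57
tool_pos: [562.6, 25.2, 244.8]
tcp_rot: [3.14, 0.0, 1.593]
contact_force: [0.8, -1.6, 3.6]
grip_width: 39.6
finger_force: 30.0
```

View pics/c5.png

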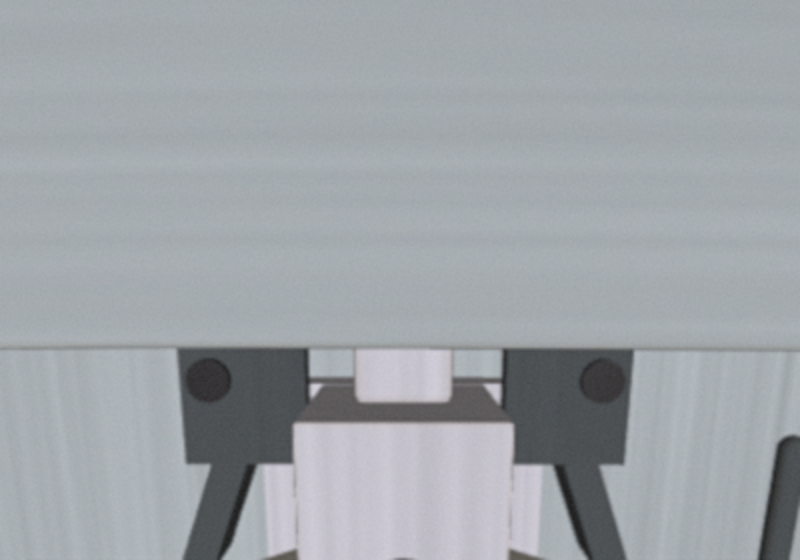

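```bash
python3 -m inch '[[0,0,0,0,0.75],[0,0,0,0,0.75],[0,0,0,0,0.75],[0,0,-0.02,0,0.75],[0,0,-0.05,0,0.75],[-0.02,0,-0.06,0,0.75],[-0.05,0,-0.06,0,0.3],[-0.083,0,-0.06,0,0]]'
python3 -m inch '[[0,0,0,0,0],[0,0,0,0,0],[0,0,0.02,0,0],[0,0,0.043,0,0],[0,0,0.043,0,0],[0,0,0.043,0,0]]'
python3 -c "
from h import *
o=get_obs(); print(o['tool_pos'],o['grip_width'],o['contact_force'])
p=capture('wrist'); save(p,'w6.png'); cv2.imwrite('pics/c6.png',cv2.resize(p['color'][0:400,120:520],(760,600))[:,:,::-1])"
```

```text
time: 9.28
tool_pos: [564.1, -58.0, 305.3]
tcp_rot: [3.14, -0.0, 1.595]
contact_force: [0.6, -0.0, -1.1]
grip_width: 59.7
finger_force: 0.0
time: 9.78
tool_pos: [563.7, -57.2, 260.4]
tcp_rot: [-3.138, -0.001, 1.594]
contact_force: [0.3, 0.3, 0.6]
grip_width: 20.3
finger_force: 0.0
[563.73905611 -57.24034407 260.42930586] 20.318974491057727 [0.2799418  0.27415639 0.57285844]
```

View pics/c6.png

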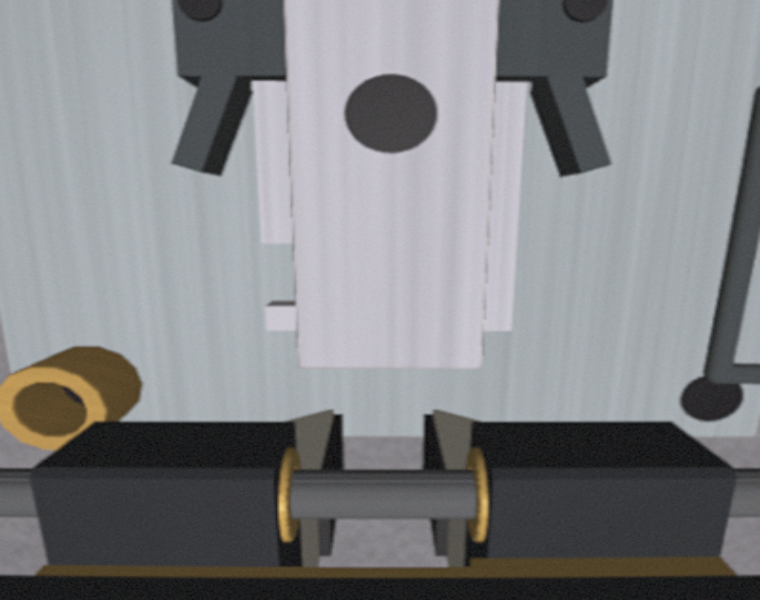

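```bash
cat >> h.py <<'E'
def rear(p):
    "mould x of the block's rear top edge, from the wrist picture (strongest brightness drop down centre columns)"
    o=get_obs(); g=cv2.GaussianBlur(p["color"],(0,0),1.2).astype(float)
    im=g[:,:,0]*2-g[:,:,1]  # pinkish-white slide against greenish plate
    c=im[:,305:345].mean(1); d=c[4:]-c[:-4]; out=[]
    for r in np.argsort(d)[:40]:
        if all(abs(r-s)>6 for s,_ in out): out.append((r,d[r]))
    for r,s in out[:4]:
        X=atz(p,(325,r+2),100); print("row",r+2,"drop",round(s,1),"y",X[1].round(1),"mould x",(X[1]-84.5).round(1))
E
python3 - <<'E'
from h import *
p=capture("wrist"); rear(p); print(get_obs()["tool_pos"],get_obs()["grip_width"])
E
```

```text
row 50 drop -63.0 y 46.3 mould x -38.2
row 385 drop -62.1 y -97.8 mould x -182.3
row 312 drop -59.2 y -59.4 mould x -143.9
row 378 drop -36.6 y -93.9 mould x -178.4
[564.52192521 -57.64050845 262.32853675] 12.206774898216741
```

```bash
sed -i 's/for r in np.argsort(d)\[:40\]:/for r in np.argsort(d):/; s/    for r,s in out\[:4\]:/    for r,s in [t for t in out if 10<t[0]<300][:5]:/; s/if all(/if d[r]<-8 and all(/' h.py
python3 - <<'E'
from h import *
p=capture("wrist"); rear(p); print(get_obs()["tool_pos"],get_obs()["grip_width"])
E
```

```text
row 50 drop -61.8 y 46.1 mould x -38.4
row 243 drop -30.8 y -28.0 mould x -112.5
row 275 drop -27.2 y -42.4 mould x -126.9
row 289 drop -15.6 y -48.9 mould x -133.4
row 57 drop -13.2 y 43.7 mould x -40.8
[564.58835134 -57.77796348 262.60065096] 8.275619251429537
```

```bash
python3 -m inch '[[0.01,0,0,0,0],[0.018,0,0,0,0],[0.026,0,0,0,0],[0.044,0,0,0,0],[0.068,0,0,0,0],[0.068,0,0,0,0],[0.068,0,0,0,0],[0.068,0,0,0,0]]'
python3 - <<'E'
from h import *
o=get_obs(); print(o["tool_pos"],o["contact_force"])
p=capture("wrist"); rear(p); print("finger front mould x",get_obs()["tool_pos"][1]+9.5-84.5)
E
```

```text
time: 10.6
tool_pos: [562.6, 9.8, 261.5]
tcp_rot: [-3.142, 0.0, 1.594]
contact_force: [-0.5, -0.1, 0.1]
grip_width: 0.3
finger_force: 0.0
[562.60041081   9.84409263 261.47311448] [-0.52032806 -0.06260991  0.06471007]
row 107 drop -70.2 y 93.5 mould x 9.0
row 275 drop -58.9 y 25.4 mould x -59.1
row 266 drop -31.7 y 29.5 mould x -55.0
row 282 drop -27.9 y 22.2 mould x -62.3
finger front mould x -65.59360983082848
```

```bash
python3 -m inch '[[-0.025,0,0,0,0],[-0.04,0,0,0,0],[-0.04,0,0,0,0],[-0.04,0,0,0,0]]' | grep tool_pos
python3 - <<'E'
from h import *
p=capture("wrist"); rear(p); print("finger front mould x",get_obs()["tool_pos"][1]+9.5-84.5)
E
```

```text
tool_pos: [563.5, -31.4, 261.3]
row 275 drop -56.0 y -15.7 mould x -100.2
row 167 drop -33.8 y 29.8 mould x -54.7
row 282 drop -27.0 y -19.0 mould x -103.5
finger front mould x -105.7236472517085
```

```bash
python3 -m inch '[[0,0,0,0,0.7],[0,0,0,0,0.7],[0,0,0,0,0.7],[0,0,0,0,0.7],[0,0,0,0,0.7],[0,0,0,0,0.7],[0,0,0,0,0.7],[0.01,0,0,0,0.7]]' | egrep 'pos|width'
python3 -m inch '[[0.025,0,0,0,0.7],[0.05,0,0,0,0.7],[0.063,0,0,0,0.7],[0.063,0,0,0,0.2],[0.063,0,0,0,0.2],[0.063,0,0,0,0.2],[0.063,0,0,0,0.2],[0.063,0,0,0,0.2]]'
python3 -m inch '[[0,0,0,0,0.2],[-0.01,0,0,0,0.2],[-0.025,0,0,0,0.2],[-0.04,0,0,0,0.2],[-0.055,0,0,0,0.2],[-0.055,0,0,0,0.2],[-0.055,0,0,0,0.75],[-0.055,0,0,0,0.75]]'
```

```text
tool_pos: [563.4, -21.1, 261.4]
grip_width: 49.3
time: 12.37
tool_pos: [562.1, 41.9, 261.4]
tcp_rot: [3.141, 0.0, 1.592]
contact_force: [2.1, -0.9, -0.5]
grip_width: 39.5
finger_force: 30.0
time: 13.03
tool_pos: [563.1, -12.1, 261.4]
tcp_rot: [-3.142, -0.0, 1.592]
contact_force: [-0.7, 0.5, 0.6]
grip_width: 48.5
finger_force: 0.0
```

```bash
python3 -m inch '[[0,0,0,0,0.75],[-0.01,0,0,0,0.75],[-0.038,0,0,0,0],[-0.038,0,0,0,0],[-0.038,0,0,0,0],[-0.038,0,0,0,0],[-0.038,0,0,0,0],[-0.038,0,0,0,0]]' | egrep 'pos|width'
python3 -m inch '[[0,0,0,0,0],[0,0,0,0,0]]' | egrep 'pos|width'
python3 - <<'E'
from h import *
p=capture("wrist"); rear(p); print("finger front mould x",get_obs()["tool_pos"][1]+9.5-84.5)
E
```

```text
tool_pos: [563.9, -49.6, 261.4]
grip_width: 31.1
tool_pos: [564.0, -49.8, 261.4]
grip_width: 17.8
row 71 drop -60.0 y 46.6 mould x -37.9
row 259 drop -32.9 y -26.9 mould x -111.4
row 301 drop -18.0 y -46.4 mould x -130.9
row 78 drop -15.5 y 44.2 mould x -40.3
row 276 drop -12.8 y -34.6 mould x -119.1
finger front mould x -124.87161508412734
```

```bash
python3 -m inch '[[0.006,0,0,0,0],[0.012,0,0,0,0],[0.02,0,0,0,0],[0.038,0,0,0,0],[0.075,0,0,0,0],[0.075,0,0,0,0],[0.075,0,0,0,0],[0.075,0,0,0,0]]'
python3 -m inch '[[-0.02,0,0,0,0],[-0.04,0,0,0,0],[-0.04,0,0,0,0],[-0.04,0,0,0,0]]' | grep tool_pos
python3 - <<'E'
from h import *
p=capture("wrist"); rear(p); print("finger front mould x",get_obs()["tool_pos"][1]+9.5-84.5)
E
```

```text
time: 14.58
tool_pos: [562.2, 25.3, 261.4]
tcp_rot: [-3.141, 0.0, 1.594]
contact_force: [0.3, -0.4, 0.0]
grip_width: 0.4
finger_force: 0.0
tool_pos: [563.2, -16.7, 261.3]
row 275 drop -57.3 y -1.1 mould x -85.6
row 136 drop -36.3 y 56.3 mould x -28.2
row 282 drop -27.2 y -4.3 mould x -88.8
finger front mould x -90.95644504197153
```

```bash
python3 -m inch '[[0,0,0,0,0.7],[0,0,0,0,0.7],[0,0,0,0,0.7],[0,0,0,0,0.7],[0,0,0,0,0.7],[0,0,0,0,0.7],[0,0,0,0,0.7],[0.03,0,0,0,0.7]]' | egrep 'pos|width'
python3 -m inch '[[0.025,0,0,0,0.7],[0.046,0,0,0,0.7],[0.054,0,0,0,0.7],[0.054,0,0,0,0.2],[0.054,0,0,0,0.2],[0.054,0,0,0,0.2],[0.054,0,0,0,0.2],[0.054,0,0,0,0.2]]'
python3 -m inch '[[-0.008,0,0,0,0.2],[-0.023,0,0,0,0.2],[-0.041,0,0,0,0.2],[-0.059,0,0,0,0.2],[-0.077,0,0,0,0.2],[-0.088,0,0,0,0.2],[-0.088,0,0,0,0.2],[-0.088,0,0,0,0.75]]'
python3 -m inch '[[0,0,0,0,0.75],[0,0,0,0,0.75],[-0.035,0,0,0,0],[-0.036,0,0,0,0],[-0.036,0,0,0,0],[-0.036,0,0,0,0],[-0.036,0,0,0,0],[-0.036,0,0,0,0]]'
python3 -m inch '[[0,0,0,0,0],[0,0,0,0,0]]' | egrep 'pos|width'
python3 - <<'E'
from h import *
p=capture("wrist"); rear(p); print("finger front mould x",get_obs()["tool_pos"][1]+9.5-84.5)
E
```

```text
tool_pos: [563.1, 11.6, 261.5]
grip_width: 49.2
time: 16.3
tool_pos: [561.2, 67.6, 261.3]
tcp_rot: [-3.141, 0.001, 1.592]
contact_force: [-1.7, -2.4, 1.0]
grip_width: 39.7
finger_force: 30.0
time: 16.97
tool_pos: [563.4, -20.2, 261.4]
tcp_rot: [3.141, 0.001, 1.591]
contact_force: [-0.6, -0.2, 0.0]
grip_width: 43.1
finger_force: 0.0
time: 17.63
tool_pos: [564.0, -54.3, 261.4]
tcp_rot: [-3.141, -0.0, 1.594]
contact_force: [0.1, -0.7, 0.3]
grip_width: 24.3
finger_force: 0.0
tool_pos: [564.1, -54.6, 261.4]
grip_width: 11.0
row 75 drop -61.2 y 40.3 mould x -44.2
row 275 drop -32.0 y -39.1 mould x -123.6
row 263 drop -29.9 y -33.6 mould x -118.1
row 82 drop -16.2 y 37.9 mould x -46.6
row 293 drop -13.7 y -47.5 mould x -132.0
finger front mould x -129.8053889393721
```

```bash
python3 -m inch '[[0.006,0,0,0,0],[0.011,0,0,0,0],[0.017,0,0,0,0],[0.057,0,0,0,0],[0.098,0,0,0,0],[0.098,0,0,0,0],[0.098,0,0,0,0],[0.098,0,0,0,0]]'
python3 -m inch '[[-0.02,0,0,0,0],[-0.04,0,0,0,0],[-0.04,0,0,0,0],[-0.04,0,0,0,0]]' | grep tool_pos
python3 - <<'E'
from h import *
p=capture("wrist"); rear(p); print("finger front mould x",get_obs()["tool_pos"][1]+9.5-84.5)
E
```

```text
time: 18.52
tool_pos: [561.8, 43.2, 261.4]
tcp_rot: [-3.142, 0.0, 1.594]
contact_force: [-0.6, -0.7, 0.4]
grip_width: 0.3
finger_force: 0.0
tool_pos: [562.8, 1.0, 261.4]
row 124 drop -91.4 y 78.5 mould x -6.0
row 71 drop -70.2 y 97.4 mould x 12.9
row 275 drop -59.6 y 16.6 mould x -67.9
row 282 drop -28.6 y 13.4 mould x -71.1
finger front mould x -73.2423858334481
```

```bash
python3 -m inch '[[-0.006,0,0,0,0],[-0.047,0,0,0,0],[-0.088,0,0,0,0]]' | grep tool_pos
for i in 1 2 3 4; do python3 -m inch '[[0,0,0,0,0]]' | grep tool_pos; done
```

```text
tool_pos: [564.8, -84.5, 261.5]
tool_pos: [565.1, -90.7, 261.6]
tool_pos: [564.7, -87.1, 261.3]
tool_pos: [564.6, -85.1, 261.3]
tool_pos: [564.6, -84.2, 261.3]
```

```bash
python3 -m inch '[[0,0,0,0,0.7],[0.03,0,0,0,0.7],[0.06,0,0,0,0.7],[0.07,0,0,0,0.7],[0.08,0,0,0,0.7],[0.09,0,0,0,0.7],[0.1,0,0,0,0.7],[0.11,0,0,0,0.7]]' | egrep 'pos|width'
python3 -m inch '[[0.015,0,0,0,0.7],[0.03,0,0,0,0.7],[0.041,0,0,0,0.7],[0.048,0,0,0,0.7],[0.052,0,0,0,0.7],[0.052,0,0,0,0.2],[0.052,0,0,0,0.2],[0.052,0,0,0,0.2]]'
python3 -m inch '[[0,0,0,0,0.2],[0,0,0,0,0.2],[0,0,0,0,0.2],[0,0,0,0,0.2]]'
```

```text
tool_pos: [562.4, 25.3, 261.4]
grip_width: 48.7
time: 20.82
tool_pos: [561.3, 76.3, 261.6]
tcp_rot: [3.141, 0.0, 1.592]
contact_force: [0.4, 0.3, 1.9]
grip_width: 48.5
finger_force: 0.8
time: 21.15
tool_pos: [561.1, 76.2, 261.5]
tcp_rot: [-3.141, 0.001, 1.593]
contact_force: [-0.8, -2.9, 3.4]
grip_width: 39.6
finger_force: 30.4
```

```bash
python3 -m inch '[[-0.004,0,0,0,0.2],[-0.016,0,0,0,0.2],[-0.032,0,0,0,0.2],[-0.05,0,0,0,0.2],[-0.068,0,0,0,0.2],[-0.086,0,0,0,0.2],[-0.102,0,0,0,0.2],[-0.11,0,0,0,0.2]]' | egrep 'pos|width|cont'
python3 -m inch '[[0,0,0,0,0.2],[0,0,0,0,1],[0,0,0,0,1],[0,0,0,0,1],[-0.035,0,0,0,1],[-0.05,0,0,0,1],[-0.05,0,0,0,1],[-0.05,0,0,0,1]]'| egrep 'pos|width|cont'
python3 - <<'E'
from h import *
p=capture("wrist"); rear(p); print("finger front mould x",get_obs()["tool_pos"][1]+9.5-84.5)
E
```

```text
tool_pos: [563.7, -34.2, 261.4]
contact_force: [0.9, 6.3, 4.0]
grip_width: 39.5
tool_pos: [564.6, -83.2, 261.2]
contact_force: [-0.1, 0.3, 0.5]
grip_width: 81.6
row 193 drop -29.2 y -32.2 mould x -116.7
row 249 drop -20.6 y -55.7 mould x -140.2
finger front mould x -157.55423352008006
```

```bash
python3 -m inch '[[0,-0.02,-0.03,0.08,1],[0.01,-0.035,-0.03,0.16,1],[0.025,-0.045,-0.03,0.25,1],[0.0355,-0.05,-0.03,0.25,1],[0.0355,-0.05,-0.03,0.25,1],[0.0355,-0.05,-0.03,0.25,1],[0.0355,-0.05,-0.03,0.25,1]]'
echo rehearse f= 10 17 37.5 79 120.5 then back 30
python3 -m inch '[[0.0097,-0.0025,0,0,1],[0.0165,-0.0042,0,0,1],[0.0363,-0.0093,0,0,1],[0.0765,-0.0195,0,-0.125,1],[0.1167,-0.0298,0,-0.25,1]]'
python3 -m inch '[[-0.03,0,0,0,1]]'
python3 -m inch '[[0,0,0,0,1]]'
python3 -m inch '[[0,0,0,0,1],[0,0,0,0,1]]'
```

```text
time: 23.12
tool_pos: [514.5, -48.7, 291.4]
tcp_rot: [3.141, 0.0, 1.346]
contact_force: [-0.1, -0.4, -0.2]
grip_width: 91.8
finger_force: 0.0
rehearse f= 10 17 37.5 79 120.5 then back 30
time: 23.53
tool_pos: [511.5, 72.4, 291.3]
tcp_rot: [3.141, 0.0, 1.596]
contact_force: [1.1, -0.5, 0.2]
grip_width: 91.5
finger_force: 0.0
time: 23.62
tool_pos: [511.4, 53.7, 291.3]
tcp_rot: [3.141, 0.0, 1.617]
contact_force: [1.0, -0.5, 0.2]
grip_width: 91.7
finger_force: 0.0
time: 23.7
tool_pos: [512.1, 43.8, 291.2]
tcp_rot: [3.141, 0.002, 1.601]
contact_force: [0.4, -1.2, -0.1]
grip_width: 91.8
finger_force: 0.0
time: 23.87
tool_pos: [512.0, 41.7, 291.3]
tcp_rot: [-3.141, -0.0, 1.592]
contact_force: [1.0, -0.2, 1.1]
grip_width: 91.3
finger_force: 0.0
```

```bash
python3 -m inch '[[-0.035,0.0006,0,0.1,1],[-0.07,0.0006,0,0.2,1],[-0.09,0.0006,0,0.25,1],[-0.09,0.0006,0.015,0.25,1],[-0.09,0.0006,0.03,0.25,1],[-0.09,0.0006,0.03,0.25,1],[-0.09,0.0006,0.03,0.25,1],[-0.09,0.0006,0.03,0.25,1]]'
python3 - <<'E'
from h import *
o=get_obs(); a=o["tcp_rot"][2]; t=o["tool_pos"]
for y in(46,65): print(t[:2]+9.5*np.array([np.cos(a),np.sin(a)])+y*np.array([np.sin(a),-np.cos(a)]))
p=capture("wrist")
for r in trace(p,"slide")[:2]: print(r["conf"],r["rect"])
E
```

```text
time: 24.53
tool_pos: [514.7, -48.6, 262.0]
tcp_rot: [3.141, -0.0, 1.342]
contact_force: [-0.2, 0.8, 0.6]
grip_width: 92.1
finger_force: 0.0
[561.69993118 -49.75800108]
[580.20547779 -54.06436204]
0.84 [385.9, 129.9, 170.0, 258.5]
```

```bash
python3 -m inch '[[0.0097,-0.0025,0,0,1],[0.0165,-0.0042,0,0,1],[0.0388,-0.0099,0,0,1],[0.079,-0.0202,0,-0.125,1],[0.1192,-0.0304,0,-0.25,1],[0.0804,-0.0205,0,-0.25,1],[0.0581,-0.0148,0,-0.25,1],[0.0581,-0.0148,0,-0.25,1]]'
python3 - <<'E'
from h import *
p=capture("wrist"); save(p,"w9.png"); rear(p)
for r in trace(p,"slide")[:3]: print(r["conf"],r["rect"])
for n in("top","scene"):
  q=capture(n); save(q,n+"9.png")
  for r in tip_of(q,"slide_nose")[:6]: print(n,round(r["conf"],2),r["centre"],atz(q,r["centre"],72).round(1))
E
```

```text
time: 25.3
tool_pos: [513.5, 11.1, 261.8]
tcp_rot: [3.141, 0.001, 1.595]
contact_force: [1.1, -0.5, 0.7]
grip_width: 92.1
finger_force: 0.0
row 116 drop -58.6 y 91.4 mould x 6.9
top 0.79 [377.5, 260.7] [ 430.8 -268.9   72. ]
top 0.79 [509.1, 252.7] [ 449.4 -643.5   72. ]
top 0.69 [452.9, 307.1] [ 297.7 -476.6   72. ]
top 0.3 [473.7, 224.9] [ 530.9 -547.8   72. ]
scene 0.96 [270.9, 238.3] [ 447.3 -294.7   72. ]
scene 0.71 [176.9, 244.8] [ 459.5 -640.6   72. ]
scene 0.62 [226.2, 214.2] [ 328.5 -467.8   72. ]
```

```bash
python3 -m inch '[[0,0.01,-0.04,0,0.8],[0,0.02,-0.08,0,0.5],[0.02,0.03,-0.11,0,0.2],[0.055,0.04,-0.13,0,0],[0.095,0.05,-0.138,0,0],[0.135,0.05,-0.138,0,0],[0.175,0.05,-0.138,0,0],[0.21,0.05,-0.138,0,0]]' | grep tool_pos
python3 -m inch '[[0.008,0,0,0,0],[0.008,0,0,0,0],[0.008,0,0,0,0]]'|grep tool_pos
python3 - <<'E'
from h import *
p=capture("wrist"); save(p,"w10.png")
for r in tip_of(p,"slide_nose")[:3]: print("nose",round(r["conf"],2),r["centre"],atz(p,r["centre"],72).round(1))
print("expected home px",proj(p,[[562.6-.0212*155,84.5+155,72]]), "pad",proj(p,[[562.6-.0212*45-118,84.5+45-2.5,117]]))
for r in tip_of(p,"lever_pad")[:2]: print("pad",round(r["conf"],2),r["centre"],atz(p,r["centre"],117).round(1))
u,v=proj(p,[[559.3,239.5,72]])[0].astype(int)
cv2.imwrite("pics/c10.png",cv2.resize(p["color"][0:400,80:580],(750,600),interpolation=cv2.INTER_CUBIC)[:,:,::-1])
E
```

```text
tool_pos: [558.0, 225.4, 399.6]
tool_pos: [558.2, 230.8, 399.1]
nose 0.92 [320.0, 213.1] [557.2 238.9  72. ]
expected home px [[322.43888597 212.46820483]] pad [[183.51329883 349.84152723]]
```

View pics/c10.png

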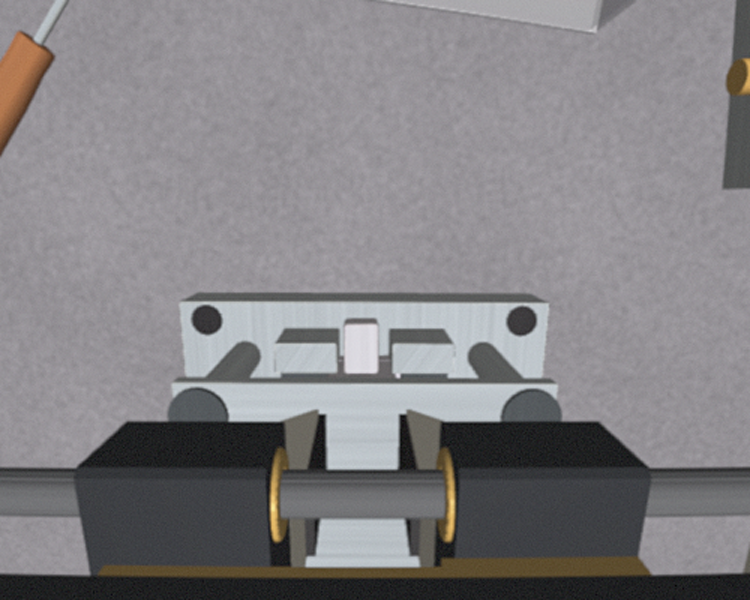

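```bash
python3 -m inch '[[-0.012,-0.018,0,0.12,0],[-0.026,-0.036,0,0.24,0],[-0.04,-0.054,0,0.36,0],[-0.054,-0.072,0,0.48,0],[-0.068,-0.09,0,0.6,0],[-0.082,-0.108,0,0.72,0],[-0.095,-0.124,0,0.84,0],[-0.1013,-0.1307,0,0.96,0]]' | grep tool
python3 -m inch '[[0,0,0.01,0.12,0],[0,0,0.02,0.24,0],[0,0,0.03,0.36,0],[0,0,0.045,0.48,0],[0,0,0.06,0.6,0],[0,0,0.069,0.61,0],[0,0,0.069,0.61,0],[0,0,0.069,0.61,0]]' | egrep 'tool|tcp'
python3 - <<'E'
from h import *
p=capture("wrist"); save(p,"w11.png")
for r in tip_of(p,"lever_pad")[:2]: print("pad",round(r["conf"],2),r["centre"],atz(p,r["centre"],117).round(1))
t=capture("top")
for r in tip_of(t,"lever_pad")[:2]: print("pad",round(r["conf"],2),r["centre"],atz(t,r["centre"],117).round(1))
print(proj(p,[[443.6,127,117]]),proj(t,[[443.6,127,117]]))
rel([429.7,126.7,300],.021)
E
```

```text
tool_pos: [428.2, 124.2, 399.6]
tool_pos: [430.1, 125.9, 330.5]
tcp_rot: [3.141, 0.0, 0.025]
pad 0.92 [319.7, 245.5] [443.6 126.8 117. ]
[[319.38305798 245.48617515]] [[235.96795838 256.18390533]]
rel [-0.0006 -0.0003  0.0312] spin 0.0029 n 1.0
```

```bash
python3 -m inch '[[0,0,0.01,0,0],[0,0,0.022,0,0],[0,0,0.033,0,0],[0,0,0.033,0,0]]' | egrep 'tool|cont'
python3 -m inch '[[0,0,0.005,0,0],[0,0,0.01,0,0],[0,0,0.015,0,0],[0,0,0.02,0,0],[0,0,0.02,0,0]]'| egrep 'tool|cont'
python3 -m inch '[[0,0,0.005,0,0],[0,0,0.01,0,0],[0,0,0.014,0,0],[0,0,0.014,0,0]]'| egrep 'tool|cont'
```

```text
tool_pos: [429.5, 126.5, 296.4]
contact_force: [-0.8, -0.0, -0.8]
tool_pos: [429.9, 126.5, 276.9]
contact_force: [-1.2, 0.5, 0.8]
tool_pos: [429.9, 126.4, 262.5]
contact_force: [0.6, 0.4, -0.5]
```

```bash
python3 -m inch '[[0,0,0.004,0,0],[0,0,0.004,0,0]]'| egrep 'tool|cont'
python3 - <<'E'
from h import *
p=capture("wrist"); save(p,"w12.png")
t=capture("scene")
for n,q in(("w",p),("s",t)):
  for r in tip_of(q,"lever_pad")[:2]: print(n,"pad",round(r["conf"],2),r["centre"],atz(q,r["centre"],117).round(1),atz(q,r["centre"],79).round(1))
  print("raised/down px",proj(q,[[443.6,127,117],[431.6,126.7,79]]))
E
```

```text
tool_pos: [429.9, 126.4, 258.8]
contact_force: [-0.3, -0.3, -0.0]
raised/down px [[319.85350196 300.25712386]
 [320.22044171 288.58597355]]
raised/down px [[387.38558283 225.65555796]
 [385.94063115 229.0196362 ]]
```

```bash
python3 -m inch '[[0,0,-0.03,0,0],[0,0,-0.06,0,0],[0,0,-0.072,0,0],[0,0,-0.072,0,0],[0,0,-0.072,0,0]]'| egrep 'tool|cont'
python3 - <<'E'
from h import *
p=capture("wrist"); save(p,"w13.png")
for r in tip_of(p,"lever_pad")[:2]: print("pad",round(r["conf"],2),r["centre"])
for r in trace(p,"lever_pad")[:2]: print("rect",round(r["conf"],2),np.round(r["rect"]))
print("raised/down px",proj(p,[[443.6,127,117],[431.6,126.7,79]]))
a=cv2.imread("pics/w11.png").astype(int);b=p["color"][:,:,::-1].astype(int); print("changed px",(np.abs(a-b).sum(2)>90)[:290].sum())
E
```

```text
tool_pos: [429.9, 126.5, 331.9]
contact_force: [-0.3, -0.3, 0.4]
pad 0.89 [320.0, 246.2]
rect 0.62 [319. 236.  42.  61.]
raised/down px [[320.51225042 245.35561058]
 [320.67849636 246.10399806]]
changed px 1692
```

```bash
python3 -m inch '[[-0.02,0.02,-0.02,0,0],[-0.04,0.05,-0.04,0,0],[-0.04,0.08,-0.05,0,0],[-0.04,0.08,-0.05,0,0],[-0.04,0.08,-0.05,0,0]]'| egrep 'tool|cont'
python3 - <<'E'
from h import *
for n in("wrist","scene","top"):
  p=capture(n); save(p,n+"14.png")
  for r in tip_of(p,"lever_pad")[:2]: print(n,"pad",round(r["conf"],2),np.round(r["centre"],1))
  print("raised/down px",proj(p,[[443.6,127,117],[431.6,126.7,79]]).round(1).tolist())
E
```

```text
tool_pos: [391.8, 44.6, 381.1]
contact_force: [-0.7, -0.3, -0.8]
wrist pad 0.61 [215.8 181.3]
raised/down px [[201.8, 168.0], [218.6, 179.4]]
raised/down px [[387.4, 225.7], [385.9, 229.0]]
raised/down px [[236.0, 256.2], [238.4, 261.8]]
```

```bash
python3 -m inch '[[0.02,-0.03,0,0,0],[0.04,-0.06,0.02,0,0],[0.04,-0.08,0.05,0,0],[0.04,-0.08,0.085,0,0],[0.04,-0.08,0.115,0,0],[0.04,-0.08,0.119,0,0],[0.04,-0.08,0.119,0,0]]'| egrep 'time|tool|cont'
for i in 1 2 3 4; do python3 -m inch '[[0,0,0.0015,0,0],[0,0,0.0015,0,0]]'| egrep 'tool|cont'; done
```

```text
time: 31.52
tool_pos: [429.5, 127.0, 260.9]
contact_force: [0.3, -0.2, -0.7]
tool_pos: [430.7, 126.6, 262.3]
contact_force: [0.0, -0.5, 0.2]
tool_pos: [430.3, 126.4, 260.5]
contact_force: [-0.8, -0.2, 0.0]
tool_pos: [430.0, 126.4, 258.3]
contact_force: [0.1, -1.2, 0.1]
tool_pos: [430.1, 126.4, 256.8]
contact_force: [-1.4, -0.9, 5.9]
```

```bash
python3 -m inch '[[0,0,-0.03,0,0],[-0.01,0.02,-0.06,0,0],[-0.04,0.05,-0.09,0,0],[-0.04,0.08,-0.12,0,0],[-0.04,0.08,-0.125,0,0],[-0.04,0.08,-0.125,0,0]]'| egrep 'time|tool|cont'
python3 - <<'E'
from h import *
p=capture("wrist")
for r in tip_of(p,"lever_pad")[:2]: print("pad",round(r["conf"],2),np.round(r["centre"],1))
print("raised/down px",proj(p,[[443.6,127,117],[431.6,126.7,79]]).round(1).tolist())
print(close_job())
E
```

```text
time: 32.68
tool_pos: [392.0, 44.2, 384.1]
contact_force: [1.4, -0.2, -0.9]
pad 0.78 [218.6 181.2]
raised/down px [[202.6, 170.4], [219.0, 181.6]]
the job is handed in; nothing more can be done
None
```

The job is handed in at about 33 s: the aluminium slide is home, with its nose measured within about 1 mm of the home position and out through the gap, and the lock lever is down and stayed down after I let go; the last 25 mm under the top plate could only be done by pushing the slide fast and letting it coast to the stop, because the gripper cannot reach under the plate.

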